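Turn the connector stand to the wide D-connector

ROBOT

A 7-joint arm with a two-finger parallel gripper is mounted at the origin on the work surface. World frame = base frame: x ahead of the robot, y to its left, z up, the work surface at z = 0. Lengths are in m, angles in rad, forces in N, time in s.
With the tool pointing down it reaches from about 0.4 to 0.875 m from the base axis. Payload 6.5 kg.
Tool frame: the origin (TCP) lies between the finger pads; the fingertips stand 19 mm ahead of it and the grasp point (between the pads) is the TCP; z points along the fingers, y is the line along which they close (so a half turn about z gives the same grasp; the last joint's range is limited). The gripper opens to 85 mm and grips with 20 to 120 N. Pads are 22 mm wide; open, the fingers measure 114 mm over their backs; the gripper's body (76 mm by 85 mm) begins 54 mm behind the grasp point. The pads swing forward as they close: fully open they stand 13 mm farther back than shut.
Start: joints at [-1.262, 0.536, -0.004, 1.538, 0.003, 1.067, -0.071], TCP at [0.238, 0.605, 0.25] pointing down, gripper open.
Joint ranges: [-2.7, 2.7], [-0.37, 2.16], [-1.27, 1.26], [0.24, 2.4], [-1.31, 4.45], [0.19, 1.91], [-2.76, 2.76]. Speed limits (rad/s): [2.39, 2.39, 3.14, 3.14, 3.14, 3.14, 3.14].

INTERFACE

Orientations are given as a unit quaternion [w, x, y, z].
In Python, from station import readout, capture, close_job gives the robot as it stands.
- The arm moves only by the tool arm_command, never from a script. Its argument "targets" is a list of rows, each a list of 7 numbers: the closure, from 0 (fully open) to 1 (shut), then the shift along the tool's x, y, z in cm, then the turn, a rotation vector about the tool's x, y, z in degrees. A call has exactly 8 rows; each row is the pose to reach, as a shift and turn from the pose commanded when the call began, along the tool's axes at that moment; what a row does not reach only later rows make up. A row lasts 1/12 s, in which the tool goes at most 41.7 mm and 7.16 degrees, less where a joint would pass 70% of its speed; a pose out of reach is approached as far as the arm can. A call with a gripper value outside its range is refused whole. The fingers move at their own pace and stop on an object; "newtons" is the grip in N (left out, the last holds). Time passes only in rows, so rows that repeat a pose let the fingers close, or fill a call up. It gives the time, the measured TCP pose, the force, the opening and the grip force at its end, in the units of the state.
- readout.observe(): the state, without advancing time (a new reading comes with each control period).
- capture(name): name is "scene" or "top" or "wrist"; returns a dict with "color" (384x512x3 uint8, blue, green, red), "K" (3x3 intrinsics, pixels), "R" (3x3) and "t" (3): a world point X has camera coordinates R X + t. Camera axes: x right, y down, z forward; pixel columns grow to the right and rows downward; lengths in m; the calibration is good to about 2 mm. A picture is of the moment at which its call begins. There is no depth.
- close_job(): hands the job in; it is judged then, once.
The state is a dict: "t": time; "joint_pos": joint angles; "joint_velocities": joint speeds; "tau": joint torques, N m; "tcp_pos": TCP position; "tool_rot": TCP orientation; "wrist_force": force on the tool from outside, world axes, zero at the start; "torque": the same for the moment, N m; "gripper_width": finger opening in m; "grip_force": force on a finger pad.
Only numpy, scipy, OpenCV 4.12 (cv2) and the standard library are available. Lean on these libraries where they do the work, as an engineer would, in place of code of your own. Each camera call takes 0.05 s, during which the arm holds its last target. There are 200 camera calls.

TASK

On the test bench a round turntable carries four light plastic connectors. Turn it by pushing its rim or the upright posts on its rim until the wide D-connector, the one with a thumbscrew on either side, stands at the front, in line with the arrow fixed to the stand's foot, and leave it standing there. Do not touch, lift or topple any of the connectors with the robot, and leave the other things on the bench where they are.

Things in the scene. Friction and masses are not known exactly. Their poses are not given: they have to be found in the camera images.
- foot: Fixed aluminium foot, a disc 210 mm wide, 12 mm high. Origin: on the turntable's axis at bench height; z up. A flat tongue 34 mm wide runs along its own -x (the front, roughly towards the robot) out to 210 mm from the axis; on its end a dark raised arrow (155 to 205 mm from the axis, top 14 mm above the bench) points to the axis.
- front_spot (a point): The point on the turntable's top, 80 mm from the axis on the line of the arrow, where the wanted connector must stand. Fixed to the foot, does not turn; its height is 32 mm above the bench.
- turntable: Grey disc, 256 mm in diameter, that turns either way without stops on the foot's axis. Origin: on the axis at its underside, 16 mm above the bench; z up. Top (dark rubber) 32 mm above the bench, lip round it 4 mm thick, up to 39 mm. Light friction (about 1 N at the rim); pushed slowly it does not coast and stays where it is left. Six posts on its rim: see post.
- post (a point): Top centre of one of the six equal upright aluminium posts, the one on the disc's own +x axis; the others follow every 60 degrees. Each is 14 mm in diameter, centred 142 mm from the axis, its top 60 mm above the disc's underside (76 mm above the bench). Each stands on a short ear, 22 mm wide, 153 mm out, top 30 mm above the bench.
- dsub: The wanted connector: a wide D-connector in light plastic with a ribbed narrow lower body 50 x 20 mm, a wider head 70 x 20 mm, a steel D-shaped shell on top, and a steel thumbscrew under each end of the head; 50 mm high. Loose, stands 80 mm from the turntable's axis, in any of four places a quarter turn apart. Origin: centre of its underside, z up, wide along its y.
- mains: Loose bystander on the turntable: blocky light plastic mains socket, 28 x 22 mm, narrower at the top, 50 mm high. Origin: centre of its underside.
- circular: Loose bystander on the turntable: round light plastic connector with a waist, 28 mm in diameter, 48 mm high. Origin: centre of its underside.
- terminal: Loose bystander on the turntable: low stepped light plastic terminal block, 40 x 24 mm, 24 mm high, four screws along the top. Origin: centre of its underside.
- meter: Loose bystander on the bench: black hand-held meter with a round dial, 150 x 80 x 43 mm, lying on its back. Origin: centre of its underside.
- screwdriver: Loose bystander on the bench: screwdriver 180 mm long, lying along its own x.
- cleaner: Loose bystander on the bench: spray can 52 mm in diameter, 130 mm high. Origin: centre of its underside.
- screw_tray: Loose bystander on the bench: grey tray with four compartments, 100 x 140 x 30 mm. Origin: centre of its underside.
- mug: Loose bystander on the bench: white mug 80 mm in diameter, 90 mm high, with a handle. Origin: centre of its underside.
Mind the look-alikes: they are no part of the job. What is shaped like the dsub but yellow is not meant.

How it is judged:
At the end, for the whole second after the job is handed in: The D-connector stands within 12 mm of the front spot (80 mm from the axis, in line with the arrow), the turntable is at rest (below 0.05 rad/s), all four connectors stand upright (within 0.2 rad) on the turntable, and the bench things are within 20 mm of where they were (horizontal distance between dsub and front_spot below 0.012 m and angular speed of turntable below 0.05 rad/s and angle between each of dsub, mains, circular, terminal's own z axis and vertical below 0.2 rad and height (world z) of dsub between 0.025 and 0.04 m and height (world z) of mains between 0.025 and 0.04 m and height (world z) of circular between 0.025 and 0.04 m and height (world z) of terminal between 0.025 and 0.04 m and distance of each of meter, screwdriver, cleaner, screw_tray, mug from where it was at the start of the episode below 0.02 m); the robot touches nothing.
It fails at once if the robot touches a connector (contact force between any of the fingers, the arm and dsub above 0.5 N or contact force between any of the fingers, the arm and mains above 0.5 N or contact force between any of the fingers, the arm and circular above 0.5 N or contact force between any of the fingers, the arm and terminal above 0.5 N).
It fails at once if a connector is lifted off the turntable (height (world z) of any of dsub, mains, circular, terminal above 0.05 m).
It fails at once if a connector is toppled (angle between any of dsub, mains, circular, terminal's own z axis and vertical above 0.5 rad).
It fails at once if another thing on the bench is moved by more than 30 mm (distance of any of meter, screwdriver, cleaner, screw_tray, mug from where it was at the start of the episode above 0.03 m).
It also fails if it takes over 48 s, if anything falls off the work surface, if the arm or the gripper's body presses on something with over 40 N, if the wrist force passes 120 N, or if a joint passes its speed limit or range.

## Working session

There is one attempt and no reset: what is moved stays moved. The work goes in short steps, Python scripts to look and compute and a tool call to move; the robot and the scene stay as the last step left them, time stands still between calls to the robot, and variables do not carry over. Pictures are saved under pics/ and viewed, at most 10 in all, crops included, and the job is handed in when it is done.

Besides the shell and the picture viewer there is one more tool, called after "Request:" as name([rows], argument=value, ...), one row to a line, values as JSON. arm_command: Moves the arm, as the interface text tells. Its arguments: {"type":"object","properties":{"targets":{"type":"array"},"newtons":{"type":"number"}},"required":["targets"]}

```bash
mkdir -p pics; python3 - <<'E'
from station import readout,capture
import cv2,numpy as np
s=readout.observe();print(s['t'],s['tcp_pos'],s['tool_rot'])
for n in('scene','top'):
    c=capture(n);cv2.imwrite(f'pics/{n}0.png',c['color']);np.savez(f'{n}0.npz',**c)
    print(n,c['K'].tolist(),c['R'].round(3).tolist(),c['t'].round(3).tolist())
E
```

```text
0.0 [0.23773848 0.60430533 0.24937866] [-1.17133243e-04  1.86279631e-01  9.82496352e-01 -8.96187938e-04]
scene [[386.5845715353096, 0.0, 250.8955705503805], [0.0, 386.5845715353096, 194.77391226663437], [0.0, 0.0, 1.0]] [[-0.815, 0.58, -0.012], [0.368, 0.5, -0.784], [-0.448, -0.644, -0.62]] [0.446, -0.131, 1.419]
top [[416.6663245672761, 0.0, 253.7999789002794], [0.0, 416.6663245672761, 187.82892984041658], [0.0, 0.0, 1.0]] [[-0.007, -1.0, 0.016], [-0.997, 0.006, -0.082], [0.082, -0.016, -0.996]] [-0.005, 0.545, 1.258]
```

View pics/top0.png

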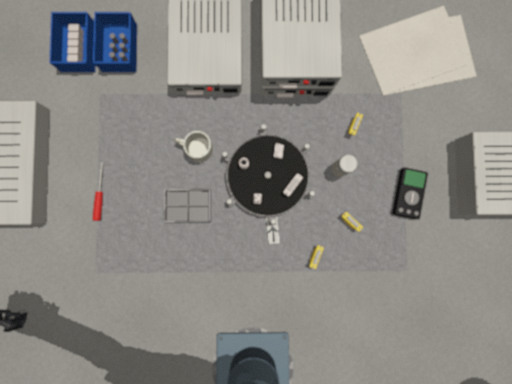

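View pics/scene0.png

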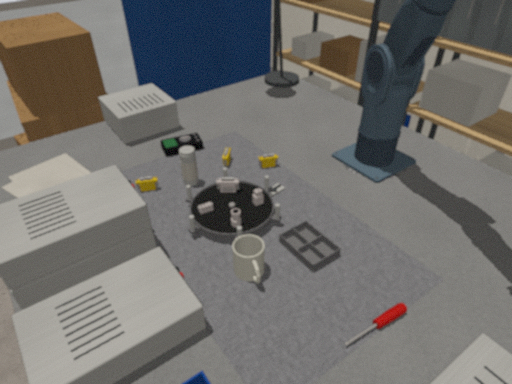

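The top view shows the turntable centred near pixel (268,175), with the arrow near (273,231). The dsub is probably the wide white piece near (293,185). I'll enlarge this area.

```bash
cat > h.py <<'E'
import numpy as np,cv2
def ray(c,uv,z):
    d=c['R'].T@np.linalg.solve(c['K'],[uv[0],uv[1],1.]);o=-c['R'].T@c['t']
    return (o+d*(z-o[2])/d[2])
def proj(c,X):
    p=c['K']@(c['R']@np.array(X)+c['t']);return p[:2]/p[2]
E
python3 - <<'E'
import cv2,numpy as np
from h import *
a=dict(np.load('top0.npz'));b=dict(np.load('scene0.npz'))
A=cv2.resize(a['color'][115:250,210:330],None,fx=4.4,fy=4.4,interpolation=cv2.INTER_CUBIC)
B=cv2.resize(b['color'][165:250,180:290],None,fx=2.3,fy=2.3,interpolation=cv2.INTER_CUBIC)
cv2.imwrite('pics/crop0.png',np.hstack([A,np.vstack([B,np.zeros((A.shape[0]-B.shape[0],B.shape[1],3),np.uint8)])]))
g=a['color'].max(2)
# disc: dark
m=(g<60).astype(np.uint8);n,l,s,ce=cv2.connectedComponentsWithStats(m)
cs,_=cv2.findContours(m[115:220,215:325],cv2.RETR_EXTERNAL,cv2.CHAIN_APPROX_NONE)
k=max(cs,key=cv2.contourArea);e=cv2.fitEllipse(cv2.convexHull(k));u=np.array(e[0])+[215,115];print(e,u,ray(a,u,.036))
w=((g>140)).astype(np.uint8)
w[:115]=0;w[250:]=0;w[:,:215]=0;w[:,325:]=0
n,l,s,ce=cv2.connectedComponentsWithStats(w)
for i in range(1,n):
  if s[i,4]>3: print(ce[i].round(1),s[i],[ray(a,ce[i],z)[:2].round(3).tolist() for z in (.014,.05,.076)])
E
```

```text
((52.518680572509766, 59.97926712036133), (77.55268859863281, 78.05145263671875), 105.47269439697266) [267.51868057 174.97926712] [ 0.58271236 -0.05069721  0.036     ]
[216.9 116.2] [215 115   6   4  16] [[0.771, 0.105], [0.762, 0.102], [0.755, 0.101]]
[272.8 134.6] [ 215  115  110   51 1645] [[0.712, -0.069], [0.705, -0.067], [0.699, -0.066]]
[226.9 122.4] [219 119  16   7  60] [[0.752, 0.074], [0.743, 0.072], [0.737, 0.071]]
[319.6 121.9] [314 119  11   7  43] [[0.752, -0.217], [0.743, -0.211], [0.737, -0.206]]
[218.3 126.1] [215 123   9   6  38] [[0.74, 0.101], [0.732, 0.098], [0.725, 0.096]]
[264.  125.6] [260 123  10   6  44] [[0.741, -0.042], [0.732, -0.041], [0.726, -0.04]]
[221.3 135.2] [215 131  13   9  60] [[0.711, 0.091], [0.703, 0.089], [0.698, 0.088]]
[315.2 134.6] [309 131  13   8  59] [[0.712, -0.202], [0.704, -0.196], [0.699, -0.192]]
[264.2 132.6] [263 132   3   2   5] [[0.719, -0.043], [0.711, -0.041], [0.705, -0.04]]
[278.5 150.3] [274 143  10  15 117] [[0.662, -0.087], [0.656, -0.084], [0.652, -0.082]]
[227.5 158.5] [227 158   2   2   4] [[0.637, 0.072], [0.632, 0
[... 532 characters left out ...]
-0.19]]
[219.4 181.1] [216 178   8   7  37] [[0.567, 0.097], [0.563, 0.095], [0.561, 0.093]]
[221.6 198.8] [215 187  20  26 226] [[0.512, 0.091], [0.51, 0.088], [0.508, 0.087]]
[276.2 227.9] [ 215  187  110   63 2623] [[0.422, -0.077], [0.422, -0.074], [0.423, -0.073]]
[257.2 197.9] [254 194   8   9  64] [[0.514, -0.019], [0.512, -0.018], [0.511, -0.018]]
[227.  216.2] [220 213  14   8  59] [[0.458, 0.074], [0.458, 0.072], [0.457, 0.071]]
[218.1 220.1] [215 217   9   6  35] [[0.447, 0.101], [0.446, 0.099], [0.446, 0.097]]
[317.1 228.6] [311 224  13  10  65] [[0.419, -0.203], [0.419, -0.197], [0.42, -0.192]]
[302.9 247.8] [301 246   6   4  15] [[0.36, -0.158], [0.363, -0.153], [0.364, -0.15]]
```

View pics/crop0.png

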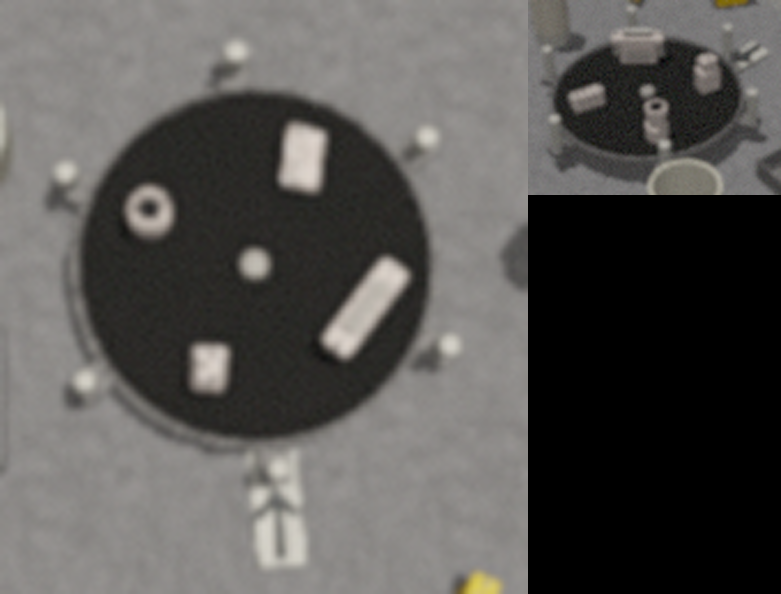

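```bash
python3 - <<'E'
from h import *
a=dict(np.load('top0.npz'))
f=lambda p,z:ray(a,np.array([210,115])+(np.array(p)+.5)/4.4-.5,z)
P=np.array([f(p,.076) for p in [(236,51),(427,137),(450,346),(278,470),(84,382),(65,172)]])
C=P.mean(0)[:2];print('C',C)
an=lambda X:(np.degrees(np.arctan2(*(X[:2]-C)[::-1]))%360, np.linalg.norm(X[:2]-C))
for p in P: print(p[:2].round(3),an(p))
print('dsub',f((366,308),.078),an(f((366,308),.08)))
for p in [(286,566),(276,455),(265,567),(307,563),(281,555)]: print('tongue',f(p,.012)[:2],an(f(p,.012)))
for p in [(210,367),(150,211),(304,157)]: print(an(f(p,.07)),an(f(p,.056)))
g=a['color'].max(2)
for n,(x0,y0,x1,y1) in dict(mug=(178,128,214,162),can=(335,150,362,182)).items(): print(n,ray(a,((x0+x1)/2,(y0+y1)/2),.1))
print('y1',ray(a,(316,257),.02),ray(a,(352,221),.02),'tray',[ray(a,q,.03)[:2].round(3).tolist() for q in((165,190),(211,222))])
E
```

```text
C [ 0.5828598 -0.0501533]
[ 0.725 -0.037] (np.float64(5.140732889953596), np.float64(0.14224098943458646))
[ 0.665 -0.166] (np.float64(305.329831386534), np.float64(0.14209001728482848))
[ 0.523 -0.179] (np.float64(245.2037817466839), np.float64(0.14197019194609886))
[ 0.441 -0.063] (np.float64(185.11934394549385), np.float64(0.14208610643267292))
[0.501 0.066] (np.float64(125.2700247683448), np.float64(0.14224013873340016))
[0.642 0.078] (np.float64(65.22465553698204), np.float64(0.1416434571556161))
dsub [ 0.54901315 -0.12283471  0.078     ] (np.float64(244.8462981036435), np.float64(0.08005188434115645))
tongue [ 0.37469441 -0.07160322] (np.float64(185.88314638458647), np.float64(0.20926759933049613))
tongue [ 0.4519115  -0.06545462] (np.float64(186.66479142170684), np.float64(0.13183925248001138))
tongue [ 0.37411763 -0.05694824] (np.float64(181.86442423397182), np.float64(0.20885273365212909))
tongue [ 0.37665548 -0.08628148] (np.float64(189.9376814727489), np.float64(0.2093453257450655))
tongue [ 0.38233472 -0.06819848] (np.float64(185.1421743281963), np.float64(0.20133537924191255))
(np.float64(156.2003258764862), np.float64(0.07900964101942896)) (np.float64(156.19167081199717), np.float64(0.07813133535565153))
(np.float64(64.94048581977133), np.float64(0.07904600863508375)) (np.float64(63.66719909291436), np.float64(0.08001756051187997))
(np.float64(334.744688513818), np.float64(0.0772899257483761)) (np.float64(334.78552706083804), np.float64(0.07994872017431841))
mug [0.66414981 0.15948198 0.1       ]
can [ 0.60049021 -0.28352081  0.1       ]
y1 [ 0.33256525 -0.19672536  0.02      ] [ 0.44102862 -0.30963368  0.02      ] tray [[0.539, 0.262], [0.441, 0.122]]
```

The posts fit a 142 mm circle about the axis at (0.583,-0.050), as they should. The dsub is at 245° and the arrow at about 185.9°, so the turntable needs about -59°. I'll put the open fingers either side of the front post (185°, at 0.441,-0.063) and drive it along the arc.

Request:
arm_command([
  [0,-3,-2.3,0,0,0,-3],
  [0,-6.5,-5,0,0,0,-6.5],
  [0,-10,-7.7,0,0,0,-10],
  [0,-13.5,-10.4,0,0,0,-13.5],
  [0,-17,-13,0,0,0,-17],
  [0,-20.5,-15.8,0,0,0,-20.5],
  [0,-23.5,-18,0,0,0,-24],
  [0,-26,-20,0,0,0,-26.6],
])

```text
t: 0.77
tcp_pos: [0.4074, 0.3213, 0.2501]
tool_rot: [-0.0, -0.046, 0.999, -0.0]
wrist_force: [0.4, 0.2, -0.1]
gripper_width: 0.0855
grip_force: 0.0
```

```bash
cat >> h.py <<'E'
from scipy.spatial.transform import Rotation as Ro
def state():
    from station import readout
    s=readout.observe();q=np.array(s['tool_rot']);R=Ro.from_quat(q[[1,2,3,0]])
    return s,np.array(s['tcp_pos']),R
def delta(X,yaw):
    "shift in tool cm and turn deg; yaw = world angle of tool y, tool down"
    s,p,R=state();c,n=np.cos(np.radians(yaw)),np.sin(np.radians(yaw))
    T=Ro.from_matrix(np.array([[-n,c,0],[c,n,0],[0,0,-1.]]))
    return (R.inv().apply(np.array(X)-p)*100).round(2).tolist(),np.degrees((R.inv()*T).as_rotvec()).round(1).tolist()
E
python3 - <<'E'
from h import *
s,p,R=state();print(s['t'],p,s['joint_pos'],s['wrist_force'])
print(delta((.441,-.063,.17),95))
E
```

```text
0.7667 [0.40744642 0.32129309 0.2501412 ] [-0.73775206  0.31435561 -0.02052124  1.88267523  0.00810971  0.94496594
  0.9010138 ] [ 0.42396443  0.1799428  -0.12214031]
([0.2, -38.57, 8.03], [-0.0, -0.0, 0.3])
```

Request:
arm_command([
  [0,0,-3,0,0,0,0],
  [0,0,-7,0,0,0,0],
  [0,0,-11,0,0,0,0],
  [0,0,-15,0,0,0,0],
  [0,0,-19,1,0,0,0],
  [0,0,-23,2,0,0,0],
  [0,0,-27,3,0,0,0],
  [0,0,-31,4,0,0,0],
])

```text
t: 1.43
tcp_pos: [0.434, 0.0129, 0.21]
tool_rot: [0.0, -0.045, 0.999, 0.0]
wrist_force: [1.3, 0.7, -0.2]
gripper_width: 0.0858
grip_force: 0.0
```

Request:
arm_command([
  [0,0.1,-2,1,0,0,0],
  [0,0.2,-4,2,0,0,0],
  [0,0.2,-5.5,3,0,0,0],
  [0,0.2,-6.5,4,0,0,0],
  [0,0.2,-7.2,4,0,0,0],
  [0,0.2,-7.5,4,0,0,0],
  [0,0.2,-7.5,4,0,0,0],
  [0,0.2,-7.5,4,0,0,0],
])

```text
t: 2.1
tcp_pos: [0.4395, -0.0595, 0.1708]
tool_rot: [0.0, -0.045, 0.999, 0.0]
wrist_force: [-0.1, -0.4, -0.4]
gripper_width: 0.085
grip_force: 0.0
```

```bash
python3 - <<'E'
from h import *
from station import capture
print(delta((.441,-.063,.067),95))
s,p,R=state();print(s['t'],p)
c=capture('wrist');cv2.imwrite('pics/w1.png',c['color'])
print(proj(c,(.441,-.063,.076)))
E
```

```text
([-0.11, -0.37, 10.38], [0.0, 0.1, 0.2])
2.1 [ 0.43950713 -0.0594885   0.17081978]
[249.51548241 196.76884379]
```

View pics/w1.png

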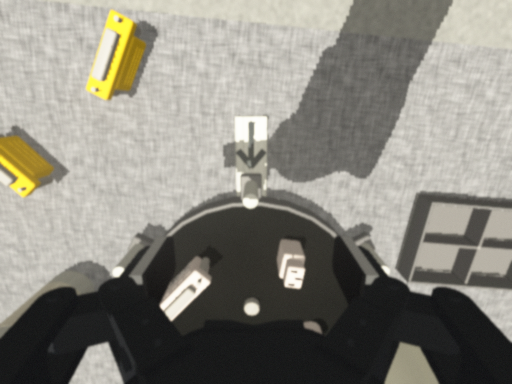

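The wrist view shows the front post's top at (250,201), about 4 px from the predicted (249.5,197). The arrow is in line with the axis, and the fingers are clear on both sides. I'll go down and half-close around the post.

Request:
arm_command([
  [0,-0.1,-0.4,2,0,0,0],
  [0,-0.1,-0.4,4,0,0,0],
  [0,-0.1,-0.4,6,0,0,0],
  [0,-0.1,-0.4,8,0,0,0],
  [0,-0.1,-0.4,9.5,0,0,0],
  [0,-0.1,-0.4,10.4,0,0,0],
  [0.4,-0.1,-0.4,10.4,0,0,0],
  [0.7,-0.1,-0.4,10.4,0,0,0],
], newtons=20)

```text
t: 2.82
tcp_pos: [0.4406, -0.0636, 0.0666]
tool_rot: [-0.0, -0.045, 0.999, 0.0]
wrist_force: [-0.1, 0.3, 0.8]
gripper_width: 0.064
grip_force: 0.0
```

Request:
arm_command([
  [0.73,0,0,0,0,0,0],
  [0.73,0,0,0,0,0,0],
  [0.73,0,0,0,0,0,0],
  [0.73,0,0,0,0,0,0],
  [0.73,0,0,0,0,0,0],
  [0.73,0,0,0,0,0,0],
  [0.73,0,0,0,0,0,0],
  [0.73,0,0,0,0,0,0],
])

```text
t: 3.48
tcp_pos: [0.4405, -0.064, 0.0663]
tool_rot: [0.0, -0.045, 0.999, -0.0]
wrist_force: [0.0, -0.8, -1.0]
gripper_width: 0.0233
grip_force: 0.0
```

```bash
python3 - <<'E'
from h import *
C=np.array([.583,-.0503]);s,p,R=state();print(p,s['gripper_width'],s['wrist_force'])
for i in range(1,21):
  a=185.1-3*i;r=np.radians(a);d=delta((C[0]+.142*np.cos(r),C[1]+.142*np.sin(r),.067),a-90);print(3*i,d)
E
```

```text
[ 0.44050297 -0.06397213  0.06633092] 0.023315810944585506 [ 0.03181158 -0.83707964 -0.97813294]
3 ([-0.13, 0.84, -0.07], [-0.0, 0.0, 3.0])
6 ([-0.19, 1.58, -0.07], [-0.0, 0.0, 6.0])
9 ([-0.29, 2.32, -0.07], [-0.0, 0.0, 9.0])
12 ([-0.43, 3.05, -0.07], [-0.0, 0.0, 12.0])
15 ([-0.6, 3.77, -0.07], [-0.0, 0.0, 15.0])
18 ([-0.81, 4.48, -0.07], [-0.0, 0.0, 18.0])
21 ([-1.06, 5.18, -0.07], [-0.0, 0.0, 21.0])
24 ([-1.35, 5.87, -0.07], [-0.0, 0.0, 24.0])
27 ([-1.67, 6.54, -0.07], [-0.0, 0.0, 27.0])
30 ([-2.02, 7.19, -0.07], [-0.0, 0.0, 30.0])
33 ([-2.41, 7.83, -0.07], [-0.0, 0.0, 33.0])
36 ([-2.83, 8.44, -0.07], [-0.0, 0.0, 36.0])
39 ([-3.28, 9.03, -0.07], [-0.0, 0.0, 39.0])
42 ([-3.77, 9.6, -0.07], [-0.0, 0.0, 42.0])
45 ([-4.28, 10.13, -0.07], [0.0, 0.0, 45.0])
48 ([-4.82, 10.65, -0.07], [0.0, 0.0, 48.0])
51 ([-5.38, 11.13, -0.07], [0.0, 0.0, 51.0])
54 ([-5.97, 11.58, -0.07], [0.0, 0.0, 54.0])
57 ([-6.59, 12.0, -0.07], [0.0, 0.0, 57.0])
60 ([-7.22, 12.39, -0.07], [0.0, 0.0, 60.0])
```

Request:
arm_command([
  [0.73,0,0.2,0,0,0,0.5],
  [0.73,0,0.5,0,0,0,2],
  [0.73,-0.04,0.9,0,0,0,3.5],
  [0.73,-0.08,1.35,0,0,0,5.5],
  [0.73,-0.12,1.8,0,0,0,7.5],
  [0.73,-0.17,2.22,0,0,0,9],
  [0.73,-0.24,2.59,0,0,0,10.5],
  [0.73,-0.31,2.95,0,0,0,12],
])

```text
t: 4.15
tcp_pos: [0.4406, -0.034, 0.0662]
tool_rot: [-0.0, 0.061, 0.998, -0.0]
wrist_force: [-1.0, -0.2, 1.0]
gripper_width: 0.023
grip_force: 0.5
```

Request:
arm_command([
  [0.73,0,0.37,0,0,0,1.5],
  [0.73,-0.02,0.74,0,0,0,3],
  [0.73,-0.04,1.11,0,0,0,4.5],
  [0.73,-0.08,1.48,0,0,0,6],
  [0.73,-0.12,1.85,0,0,0,7.5],
  [0.73,-0.17,2.22,0,0,0,9],
  [0.73,-0.24,2.59,0,0,0,10.5],
  [0.73,-0.31,2.95,0,0,0,12],
])

```text
t: 4.82
tcp_pos: [0.4469, -0.005, 0.0661]
tool_rot: [-0.001, 0.165, 0.986, -0.0]
wrist_force: [-1.1, -0.7, 0.4]
gripper_width: 0.023
grip_force: 0.5
```

```bash
python3 - <<'E'
from h import *
from station import capture
s,p,R=state();print(s['t'],p,s['wrist_force'],s['joint_pos'])
C=np.array([.583,-.0503]);d=p[:2]-C;print(np.hypot(*d),np.degrees(np.arctan2(*d[::-1])))
c=capture('top');cv2.imwrite('pics/t2.png',cv2.resize(c['color'][115:250,195:330],None,fx=4.4,fy=4.4,interpolation=cv2.INTER_CUBIC))
E
```

```text
4.8167 [ 0.44691454 -0.00501551  0.06613447] [-1.09849532 -0.67105351  0.42343629] [-0.29518291  0.53870259  0.25080289  2.18265355 -0.29557174  0.45250654
  1.42754297]
0.14342223549328875 161.59436040535775
```

View pics/t2.png

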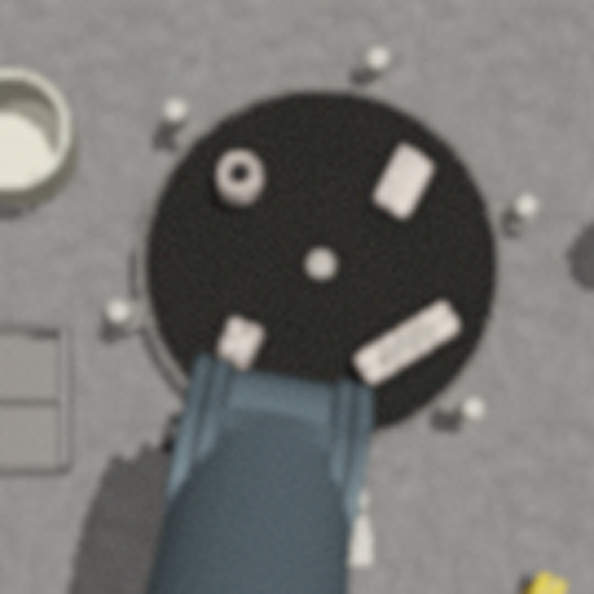

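The turntable is following the arm: about 22° so far, all the connectors are standing, and the posts and tray are clear. I'll continue along the arc.

Request:
arm_command([
  [0.73,0,0.37,0,0,0,1.5],
  [0.73,-0.02,0.74,0,0,0,3],
  [0.73,-0.04,1.11,0,0,0,4.5],
  [0.73,-0.08,1.48,0,0,0,6],
  [0.73,-0.12,1.85,0,0,0,7.5],
  [0.73,-0.17,2.22,0,0,0,9],
  [0.73,-0.24,2.59,0,0,0,10.5],
  [0.73,-0.31,2.95,0,0,0,12],
])

```text
t: 5.53
tcp_pos: [0.4594, 0.0218, 0.0661]
tool_rot: [-0.001, 0.267, 0.964, -0.0]
wrist_force: [-0.9, -0.4, 0.1]
gripper_width: 0.0229
grip_force: 0.5
```

Request:
arm_command([
  [0.73,0,0.37,0,0,0,1.5],
  [0.73,-0.02,0.74,0,0,0,3],
  [0.73,-0.04,1.11,0,0,0,4.5],
  [0.73,-0.08,1.48,0,0,0,6],
  [0.73,-0.12,1.85,0,0,0,7.5],
  [0.73,-0.17,2.22,0,0,0,9],
  [0.73,-0.24,2.59,0,0,0,10.5],
  [0.73,-0.31,2.95,0,0,0,12],
])

```text
t: 6.2
tcp_pos: [0.4779, 0.0456, 0.0663]
tool_rot: [-0.0, 0.367, 0.93, -0.0]
wrist_force: [-0.9, 0.5, 0.6]
gripper_width: 0.0231
grip_force: 0.5
```

```bash
python3 - <<'E'
from h import *
from station import capture
s,p,R=state();print(s['t'],p,s['wrist_force'],s['joint_pos'])
C=np.array([.583,-.0503]);d=p[:2]-C;print(np.hypot(*d),np.degrees(np.arctan2(*d[::-1])))
c=capture('top');I=c['color']
# visible free posts: expected angles, measure near each
g=I.max(2).astype(float)
for th in np.arange(44,50,.5):
  print(th,[round(cv2.getRectSubPix(I.max(2),(5,5),tuple(map(float,proj(c,(C[0]+.142*np.cos(np.radians(a-th)),C[1]+.142*np.sin(np.radians(a-th)),.076))))).mean()) for a in (5.2,65.2,305.2,245.2)])
a=185.1-60;r=np.radians(a);print(delta((C[0]+.142*np.cos(r),C[1]+.142*np.sin(r),.067),a-90))
E
```

```text
6.2 [0.47794429 0.04558687 0.06625019] [-0.94135232  0.45011639  0.59171868] [-0.48645638  0.59162721  0.37307884  2.10808028 -0.42649469  0.51374908
  1.02469425]
0.1422356975349095 137.61254354843595
44.0 [179, 177, 182, 185]
44.5 [180, 181, 182, 183]
45.0 [180, 182, 180, 180]
45.5 [178, 181, 177, 176]
46.0 [175, 179, 173, 170]
46.5 [171, 176, 168, 163]
47.0 [168, 173, 164, 155]
47.5 [164, 169, 158, 146]
48.0 [160, 166, 153, 138]
48.5 [157, 162, 147, 129]
49.0 [154, 159, 142, 121]
49.5 [151, 155, 138, 114]
([-0.32, 2.97, -0.06], [0.1, 0.0, 11.9])
```

It has turned about 44.5°, so about 14.5° remain.

Request:
arm_command([
  [0.73,-0.02,0.6,0,0,0,2.5],
  [0.73,-0.06,1.25,0,0,0,5],
  [0.73,-0.12,1.85,0,0,0,7.5],
  [0.73,-0.22,2.45,0,0,0,10],
  [0.73,-0.31,2.95,0,0,0,12],
  [0.73,-0.4,3.3,0,0,0,13.5],
  [0.73,-0.45,3.5,0,0,0,14.3],
  [0.73,-0.46,3.55,0,0,0,14.5],
])

```text
t: 6.92
tcp_pos: [0.5057, 0.0684, 0.0663]
tool_rot: [0.0, 0.48, 0.877, 0.0]
wrist_force: [0.2, -0.2, -0.6]
gripper_width: 0.023
grip_force: 0.1
```

Request:
arm_command([
  [0.73,0,0,0,0,0,0],
  [0.6,0,0,0,0,0,0],
  [0.5,0,0,0,0,0,0],
  [0.4,0,0,0,0,0,0],
  [0.4,0,0,0,0,0,0],
  [0.4,0,0,0,0,0,0],
  [0.4,0,0,0,0,0,0],
  [0.4,0,0,0,0,0,0],
])

```text
t: 7.58
tcp_pos: [0.5053, 0.0681, 0.0663]
tool_rot: [0.0, 0.48, 0.877, 0.0]
wrist_force: [-0.5, 0.7, -0.1]
gripper_width: 0.0513
grip_force: 0.0
```

```bash
python3 - <<'E'
from h import *
from station import capture
s,p,R=state();print(s['t'],p,s['wrist_force'],s['gripper_width'])
C=np.array([.583,-.0503])
c=capture('top');I=c['color']
for th in np.arange(55,63,.5):
  print(th,[round(cv2.getRectSubPix(I.max(2),(5,5),tuple(map(float,proj(c,(C[0]+.142*np.cos(np.radians(a-th)),C[1]+.142*np.sin(np.radians(a-th)),.076))))).mean()) for a in (5.2,65.2,305.2,245.2)])
cv2.imwrite('pics/t3.png',cv2.resize(I[115:250,195:330],None,fx=4.4,fy=4.4,interpolation=cv2.INTER_CUBIC))
E
```

```text
7.5833 [0.50533336 0.0681169  0.06631146] [-0.48700413  0.66001378 -0.14535078] 0.05128467345898143
55.0 [156, 147, 161, 165]
55.5 [160, 151, 165, 169]
56.0 [163, 155, 169, 174]
56.5 [167, 159, 173, 179]
57.0 [171, 164, 176, 183]
57.5 [174, 168, 179, 187]
58.0 [177, 173, 181, 188]
58.5 [180, 177, 182, 189]
59.0 [180, 179, 181, 187]
59.5 [179, 180, 180, 184]
60.0 [178, 180, 178, 179]
60.5 [176, 179, 173, 173]
61.0 [172, 177, 168, 167]
61.5 [168, 174, 162, 161]
62.0 [164, 170, 156, 155]
62.5 [160, 167, 151, 149]
```

View pics/t3.png

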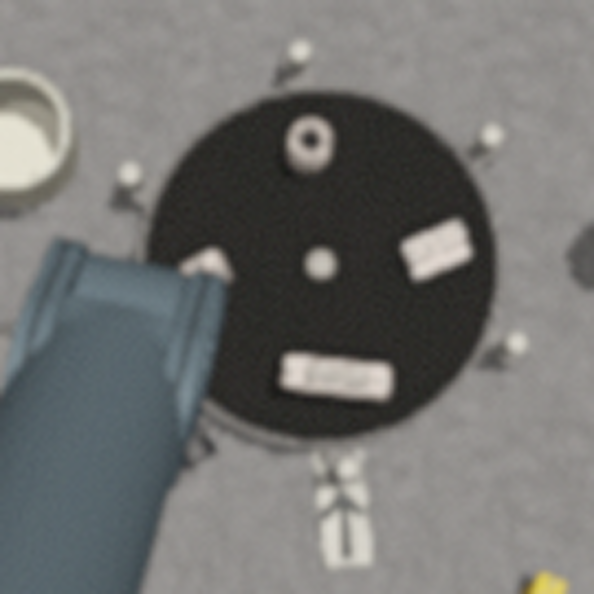

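The dsub, near (336,377), now stands in front, in line with the arrow (345,470–560). The posts show a turn of about 59°. I'll lift straight up off the post.

Request:
arm_command([
  [0.4,0,0,-1,0,0,0],
  [0.4,0,0,-2.5,0,0,0],
  [0.4,0,0,-4.5,0,0,0],
  [0.4,0,0,-7,0,0,0],
  [0.4,0,0,-10,0,0,0],
  [0.4,0,0,-13,0,0,0],
  [0.4,0,0,-15,0,0,0],
  [0.4,0,0,-16,0,0,0],
])

```text
t: 8.3
tcp_pos: [0.5066, 0.0681, 0.2296]
tool_rot: [0.001, 0.48, 0.877, 0.002]
wrist_force: [1.6, 0.2, 0.4]
gripper_width: 0.0511
grip_force: 0.0
```

Request:
arm_command([
  [0.4,2,2,0,0,0,0],
  [0.4,4,4,0,0,0,0],
  [0.4,6,6,0,0,0,0],
  [0.4,8,8,0,0,0,0],
  [0.4,9,9,0,0,0,0],
  [0.4,10,10,0,0,0,0],
  [0.4,10,10,0,0,0,0],
  [0.4,10,10,0,0,0,0],
])

```text
t: 8.97
tcp_pos: [0.5355, 0.2053, 0.226]
tool_rot: [0.0, 0.48, 0.877, -0.001]
wrist_force: [-0.5, -0.6, -0.2]
gripper_width: 0.0514
grip_force: 0.0
```

```bash
python3 - <<'E'
from h import *
from station import capture
s,p,R=state();print(s['t'],p,s['joint_velocities'])
C=np.array([.583,-.0503])
c=capture('top');I=c['color']
m=(I.max(2)>140).astype(np.uint8);u=proj(c,(.503,-.058,.08)).round().astype(int)
q=np.zeros_like(m);q[u[1]-9:u[1]+9,u[0]-15:u[0]+15]=1
M=cv2.moments(m*q,True);X=ray(c,(M['m10']/M['m00'],M['m01']/M['m00']),.08);a=np.radians(185.9)
print(M['m00'],X,'target',C+.08*np.array([np.cos(a),np.sin(a)]))
cv2.imwrite('pics/t4.png',cv2.resize(I[90:290,120:370],None,fx=3,fy=3,interpolation=cv2.INTER_CUBIC))
E
```

```text
8.9667 [0.53545937 0.20529486 0.22603318] [ 0.01849437 -0.01321111  0.021717    0.02049835  0.00745787  0.00061309
  0.00339556]
186.0 [ 0.50356163 -0.05887869  0.08      ] target [ 0.50342377 -0.0585234 ]
```

View pics/t4.png

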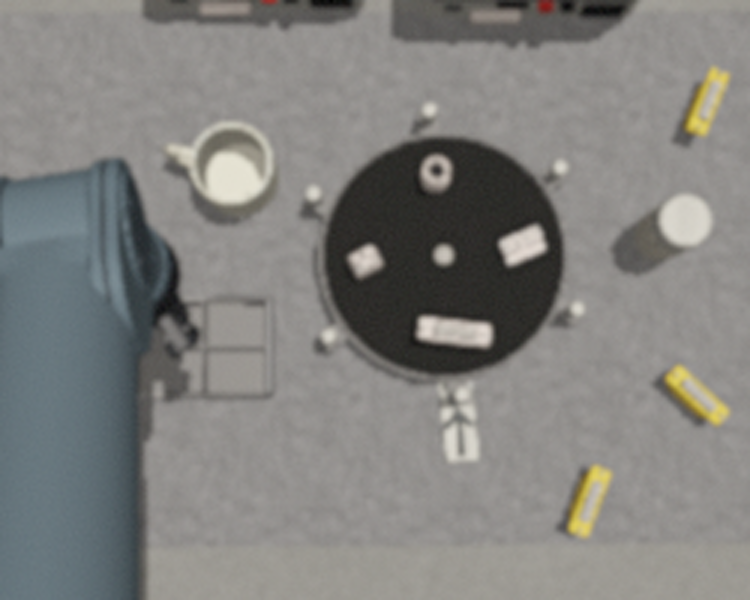

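The dsub, near (455,331), lines up with the arrow, within about 1 mm of the target by measurement. All four connectors stand, and the visible bench things are undisturbed. I'll hand it in.

```bash
python3 -c "
from station import close_job
print(close_job())"
```

```text
the job is handed in; nothing more can be done
None
```

The job is handed in: the wide D-connector stands at the front, in line with the arrow and within about 1 mm of the spot by the last camera measurement. No verdict came back; all four connectors are upright, the bench things in the last view are in place, and the arm is clear.

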